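Take the used-up roll of twine off its spindle

TASK

The slimmer of the two rolls of kitchen twine is nearly used up. Slide it straight up off its spindle and stand it upright in the shallow wooden tray. Leave the thicker roll where it is on the other spindle.

Things in the scene. Friction and masses are not known exactly. Their poses are not given: they have to be found in the camera images.
- slim_roll_center (a point): Centre (half-way up, on its axis) of the slim roll of light-brown twine: 46 mm diameter, 60 mm tall, 0.06 kg, with a cardboard core and a 24 mm hole right through it. Loose. It starts upright on one of the two spindles, its centre 44 mm above the worktop; it must rise 70 mm to clear the spindle's tip. Grip it across its diameter from above. z is the roll's axis; yaw has no meaning.
- full_roll_center (a point): Centre (half-way up, on its axis) of the full roll of twine: same look and height (60 mm) but 66 mm in diameter, 0.12 kg. Loose. It stands on the other spindle and is to be left there.
- holder: Twine holder, fixed: dark wooden foot 90 mm (its x) by 230 mm (its y), 14 mm thick, with two upright steel spindles of 12 mm diameter at its y = +65 and -65 mm, tips 84 mm above the worktop, 10 mm above a roll's top. A roll has 6 mm of play all round. Origin: centre of the foot's underside, on the worktop. Which roll is on which spindle varies.
- tray: Shallow empty wooden tray, loose, 0.7 kg: outside 160 mm (its x) by 140 mm (its y) by 28 mm high, walls 6 mm thick, inner floor 6 mm above the worktop. Origin: centre of its underside. Holder and tray may stand on either side of the middle. A small salt mill (90 mm tall) stands behind and between them; farther back are mugs, glasses and jars up to 110 mm and a bottle.

How it is judged:
By the outcome, as a careful person would: the job done as asked, in the order asked, and still so for the second after the job is handed in, with the robot touching nothing.
It also fails if it takes over 42 s, if anything falls off the work surface, if the arm or the gripper's body presses on something with over 40 N, if the wrist force passes 120 N, or if a joint passes its speed limit or range.

ROBOT

A 7-joint arm with a two-finger parallel gripper is mounted at the origin on a cart in front of the work surface, level with it; the furniture and walls round the work are solid. World frame = base frame: x ahead of the robot, y to its left, z up, the work surface at z = 0. Lengths are in m, angles in rad, forces in N, time in s.
With the tool pointing down it reaches from about 0.425 to 0.95 m from the base axis. Payload 4.7 kg.
Tool frame: the origin (TCP) lies at the very end of the fingers, on their centre line; the grasp point (between the pads) lies 19 mm behind it (robot.pinch_z is the distance from the TCP to the grasp point, in m); z points along the fingers, y is the line along which they close (so a half turn about z gives the same grasp; the last joint's range is limited). The gripper opens to 87 mm and grips with 3 to 60 N. Pads are 19 mm wide; open, the fingers measure 117 mm over their backs; the gripper's body (75 mm by 190 mm) begins 51 mm behind the grasp point.
Start: joints at [-1.222, 0.469, -0.049, 1.532, 0.024, 1.141, -0.082], TCP at [0.249, 0.627, 0.223] pointing down, gripper open.
Joint ranges: [-2.59, 2.59], [-0.33, 1.99], [-1.39, 1.29], [0.1, 2.45], [-1.04, 4.18], [0.21, 1.99], [-2.66, 2.66]. Speed limits (rad/s): [2.57, 2.57, 3.14, 3.14, 3.14, 3.14, 3.14].

INTERFACE

Orientations are given as a unit quaternion [x, y, z, w].
In Python, from plant import robot gives the robot as it stands.
- The arm moves only by the shell command python3 -m handwheel 'ROWS' [OPENING] [FORCE]. ROWS is JSON, a list that holds one entry, the list of rows, each a list of 4 numbers: the shift along the tool's x, y, z in units of 0.2 m (1.0 is 0.2 m), then the turn about the tool's z in units of 180 degrees (1.0 is 180 degrees). A call has 1 to 10 rows; each row is the pose to reach, as a shift and turn from the pose commanded when the call began, along the tool's axes at that moment, turning the shorter way round; what a row does not reach only later rows make up. A row lasts 1/10 s, in which the tool goes at most 50 mm and 8.59 degrees, less where a joint would pass 70% of its speed; a pose out of reach is approached as far as the arm can. A call with a number of a shift or a turn outside -1 to 1 is refused whole. A call with a gripper value outside its range is refused whole. OPENING is the gripper command: -1 is fully open, 1 is shut, values between are in proportion, set as the call begins (- or left out, the last holds). The fingers move at their own pace and stop on an object; FORCE is the grip in N (left out, the last holds). Time passes only in rows, so rows that repeat a pose let the fingers close. It gives the time, the measured TCP pose, the force, the opening and the grip force at its end, in the units of the state.
- robot.get_state(): the state, without advancing time (a new reading comes with each control period).
- robot.read_camera(name): name is "scene" or "top" or "wrist"; returns the picture (480x640x3 uint8, red, green, blue); there is no depth.
- robot.camera_info(name): a dict with "mtx" (3x3 intrinsics, pixels), "k1" (the pictures are not rectified: a ray, as slopes to the right and down, at radius r is drawn at 1 + k1 r^2 times it, then the intrinsics apply), "rvec" (rotation vector, rad) and "tvec" (3), from world to camera coordinates, as OpenCV has them. Camera axes: x right, y down, z forward; pixel columns grow to the right and rows downward; lengths in m; the calibration is good to about 2 mm. A picture is of the moment at which its call begins: read the wrist's pose just before it. camera_info takes no time and is no camera call; for the wrist camera it gives the pose at the moment of the call.
- robot.job_done(): hands the job in; it is judged then, once.
Trained networks look in the newest picture that a camera, given by its name, has taken for a name from the list of things; names that differ only in an ending like _2 or _b are one class to them, and where a whole thing is asked for, a point or a joint stands for the part that bears it (a point fixed in the world has none). Each returns a list of dicts, best first, with "score" (0 to 1); they miss things now and then, are a little off and sometimes report something else, mostly with a low value. They report only what shows in the picture. A call takes as long as a camera call.
- robot.trace(camera, thing): "pixels" (480x640 bool, what is visible of it) and "position" ([row, column] in pixels, amid what is visible of it).
- robot.mark_of(camera, thing): "position" ([row, column] in pixels: a listed point, or the origin of a listed thing).
The state is a dict: "time_s": time; "joint_positions": joint angles; "qvel": joint speeds; "joint_efforts": joint torques, N m; "tool_pos": TCP position; "tool_rot": TCP orientation; "wrist_force": force on the tool from outside, world axes, zero at the start; "moment": the same for the moment, N m; "width": opening from 0.0 (shut) to 1.0 (fully open); "finger_force": force on a finger pad.
Only numpy, scipy, OpenCV 4.12 (cv2) and the standard library are available. Lean on these libraries where they do the work, as an engineer would, in place of code of your own. Each camera call takes 0.05 s, during which the arm holds its last target. There are 200 camera calls.

## Working session

There is one attempt and no reset: what is moved stays moved. The work goes in short steps, Python scripts to look and compute and a shell command to move; the robot and the scene stay as the last step left them, time stands still between calls to the robot, and variables do not carry over. Pictures are saved under pics/ and viewed, at most 10 in all, crops included, and the job is handed in when it is done.

```bash
mkdir -p pics; ls
cat > h.py <<'E'
import numpy as np, cv2
from plant import robot
from scipy.spatial.transform import Rotation as R
def ray(cam,pos):
    i=robot.camera_info(cam);K=np.array(i["mtx"],float);k=i["k1"]
    p=np.array([[[pos[1],pos[0]]]],float)
    u=cv2.undistortPoints(p,K,np.array([k,0,0,0,0.]))[0,0]
    Rm=cv2.Rodrigues(np.array(i["rvec"],float))[0];t=np.array(i["tvec"],float).ravel()
    return -Rm.T@t, Rm.T@np.array([u[0],u[1],1.])
def atz(cam,pos,z):
    o,d=ray(cam,pos); return o+d*(z-o[2])/d[2]
E
python3 - <<'E'
from h import *
np.set_printoptions(precision=4,suppress=True)
for c in ["top","scene"]:
    im=robot.read_camera(c); cv2.imwrite(f"pics/{c}0.png",im[:,:,::-1])
    for n,z in [("slim_roll_center",.044),("full_roll_center",.044),("holder",0),("tray",0)]:
        for m in robot.mark_of(c,n)[:3]:
            print(c,n,round(m["score"],2),np.round(m["position"]),atz(c,m["position"],z))
s=robot.get_state(); print(s["time_s"],s["tool_pos"],R.from_quat(s["tool_rot"]).as_matrix(),s["width"])
E
```

```text
pics
top slim_roll_center 0.97 [244. 416.] [ 0.4882 -0.2214  0.044 ]
top full_roll_center 0.82 [252. 355.] [ 0.4714 -0.0929  0.044 ]
top holder 0.89 [252. 383.] [ 0.4782 -0.1575  0.    ]
top tray 0.73 [230. 214.] [0.5217 0.2091 0.    ]
top tray 0.47 [251. 383.] [ 0.4806 -0.1569  0.    ]
scene full_roll_center 0.76 [303. 332.] [ 0.4692 -0.0916  0.044 ]
scene holder 0.75 [334. 362.] [ 0.4709 -0.1539  0.    ]
scene tray 0.95 [234. 228.] [0.5164 0.1997 0.    ]
0.5 [0.249  0.6274 0.2226] [[-0.9295  0.3689  0.    ]
 [ 0.3689  0.9295  0.    ]
 [ 0.      0.     -1.    ]] 1.0002087385866667
```

View pics/top0.png

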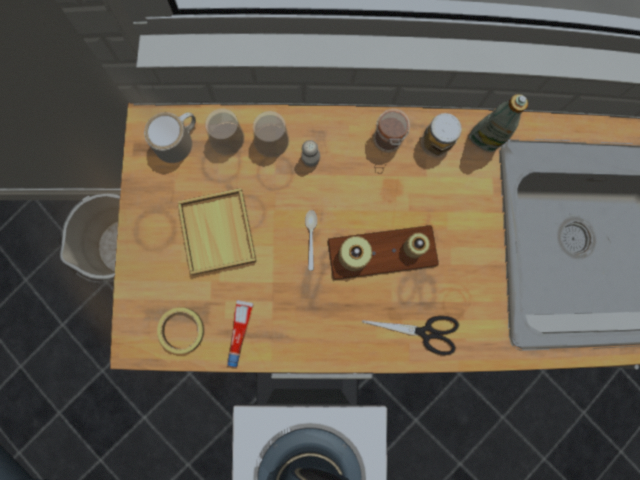

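View pics/scene0.png

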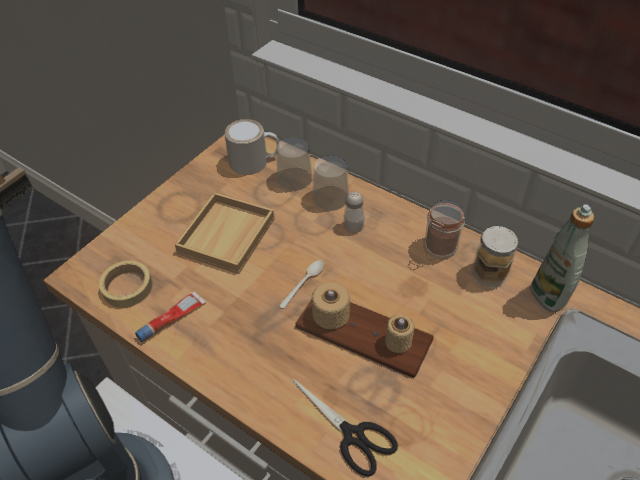

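Slim roll is at pixel (416,244) in the top view, full roll at (355,252), tray centre at (217,232); the networks agree. First leg towards the roll, turning to close across the holder.

```bash
python3 -m handwheel '[[[-1,-1,0,0.34],[-1,-1,0,0.34],[-1,-1,0,0.34],[-1,-1,0,0.34],[-1,-1,0,0.34],[-1,-1,0,0.34],[-1,-1,0,0.34],[-1,-1,0,0.34],[-1,-1,0,0.34]]]' -1
cat >> h.py <<'E'
def go(x,y,z=None):
    s=robot.get_state();M=R.from_quat(s["tool_rot"]).as_matrix();p=np.array(s["tool_pos"])
    t=np.array([x,y,p[2] if z is None else z])
    print("t",s["time_s"],"pos",p.round(4),"yaw_y",np.degrees(np.arctan2(M[1,1],M[0,1])).round(1),"units",(M.T@(t-p)/.2).round(3))
E
python3 -c "
from h import *
go(.488,-.221)"
```

```text
time_s: 1.4
tool_pos: [0.3606, 0.3686, 0.2228]
tool_rot: [0.66, 0.751, 0.0, -0.0]
wrist_force: [-0.1, 0.4, -0.4]
width: 1.0
finger_force: 0.0
t 1.4 pos [0.3606 0.3686 0.2228] yaw_y 7.4 units [-3.005e+00  2.530e-01 -2.000e-03]
```

```bash
python3 -m handwheel '[[[-1,0.4,0,0],[-1,0.4,0,0],[-1,0.4,0,0],[-1,0.4,0,0],[-1,0.4,0,0]]]' >/dev/null; python3 -m handwheel '[[[-1,-0.05,0,0],[-1,-0.05,0,0],[-1,-0.05,0,0],[-1,-0.05,0,0],[-1,-0.05,0,0]]]' >/dev/null;  python3 -m handwheel '[[[-0.8,-0.08,0,0],[-0.8,-0.08,0,0],[-0.8,-0.08,0,0],[-0.8,-0.08,0,0],[-0.8,-0.08,0,0],[-0.8,-0.08,0,0]]]'
python3 - <<'E'
from h import *
im=robot.read_camera("wrist"); cv2.imwrite("pics/w1.png",im[:,:,::-1])
for n in ["slim_roll_center","full_roll_center"]:
    for m in robot.mark_of("wrist",n)[:2]: print(n,m["score"],m["position"],atz("wrist",m["position"],.044))
    for m in robot.trace("wrist",n)[:2]: print(n,m["score"],m["position"],m["pixels"].sum())
go(.488,-.221,.031)
E
```

```text
time_s: 3.0
tool_pos: [0.485, -0.1789, 0.2221]
tool_rot: [0.66, 0.751, 0.0, -0.001]
wrist_force: [-1.1, 0.6, -0.2]
width: 0.993
finger_force: 0.0
slim_roll_center 0.75 [256.6, 313.7] [ 0.48278164 -0.21942026  0.044     ]
slim_roll_center 0.67 [255.1, 314.7] 2194
full_roll_center 0.76 [113.0, 311.8] [ 0.46488789 -0.09094843  0.044     ]
full_roll_center 0.6 [101.9, 308.8] 4878
t 3.25 pos [ 0.4847 -0.1795  0.2224] yaw_y 7.3 units [-0.209 -0.01   0.957]
```

View pics/w1.png

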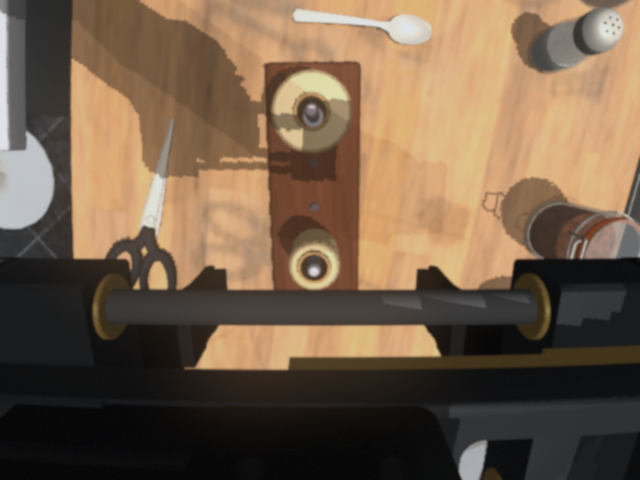

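The wrist view shows the slim roll's top ring about (314,261) with its spindle tip near (314,267); full roll at (312,111). Cross-check, with heights.

Run:
```python
from h import *
print(atz("wrist",(261,314),.074),atz("wrist",(267,314.5),.084))
x,y=atz("wrist",(261,314),.074)[:2]
go(x,y,.033)
```

```text
[ 0.48274151 -0.21533274  0.074     ] [ 0.48358925 -0.21735396  0.084     ]
t 3.25 pos [ 0.4847 -0.1795  0.2224] yaw_y 7.3 units [-0.177 -0.033  0.947]
```

```bash
python3 -m handwheel '[[[-0.19,-0.03,0,0],[-0.19,-0.03,0,0],[-0.19,-0.03,0.2,0],[-0.19,-0.03,0.4,0],[-0.19,-0.03,0.55,0],[-0.19,-0.03,0.7,0],[-0.19,-0.03,0.8,0],[-0.19,-0.03,0.9,0],[-0.19,-0.03,0.94,0],[-0.19,-0.03,0.94,0]]]' -1
python3 -m handwheel '[[[0,0,0,0],[0,0,0,0],[0,0,0,0],[0,0,0,0],[0,0,0,0],[0,0,0,0],[0,0,0,0],[0,0,0,0],[0,0,0,0],[0,0,0,0]]]' 1 12
```

```text
time_s: 4.25
tool_pos: [0.4827, -0.2188, 0.0337]
tool_rot: [0.661, 0.75, -0.0, -0.001]
wrist_force: [0.1, 0.5, -0.2]
width: 0.998
finger_force: 0.0
time_s: 5.25
tool_pos: [0.4832, -0.2196, 0.0346]
tool_rot: [0.662, 0.75, 0.0, -0.0]
wrist_force: [0.1, 0.1, 2.1]
width: 0.489
finger_force: 12.0
```

```bash
python3 -m handwheel '[[[0,0,-0.05,0],[0,0,-0.1,0],[0,0,-0.1,0]]]'
python3 - <<'E'
from h import *
im=robot.read_camera("wrist"); cv2.imwrite("pics/w2.png",im[:,:,::-1])
E
```

```text
time_s: 5.55
tool_pos: [0.4843, -0.2202, 0.0562]
tool_rot: [0.662, 0.75, 0.001, 0.001]
wrist_force: [0.5, 1.2, 0.4]
width: 0.492
finger_force: 12.0
```

View pics/w2.png

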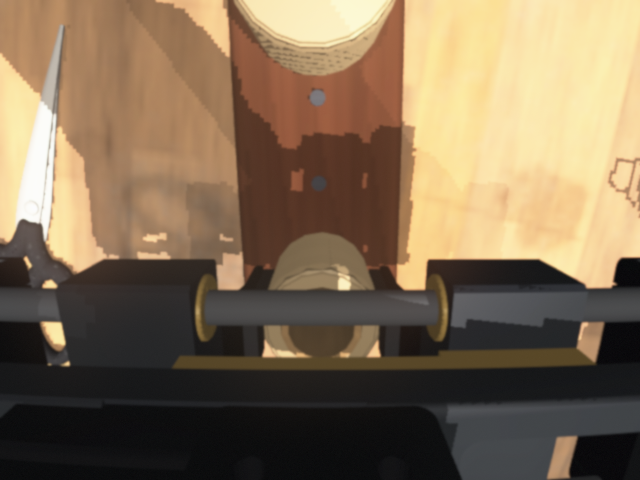

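The slim roll is between the pads, upright and about centred at column 322. Continue straight up.

```bash
python3 -m handwheel '[[[0,0,-0.07,0],[0,0,-0.14,0],[0,0,-0.21,0],[0,0,-0.28,0],[0,0,-0.35,0],[0,0,-0.42,0],[0,0,-0.5,0],[0,0,-0.58,0],[0,0,-0.6,0],[0,0,-0.6,0]]]'
python3 - <<'E'
from h import *
for c in ["top","scene"]:
    im=robot.read_camera(c)
    for n in ["tray","full_roll_center"]:
        for m in robot.mark_of(c,n)[:2]: print(c,n,m["score"],m["position"],atz(c,m["position"],0 if n=="tray" else .044))
cv2.imwrite("pics/s2.png",im[200:420,200:520][:,:,::-1].repeat(2,0).repeat(2,1))
go(.519,.205)
E
```

```text
time_s: 6.6
tool_pos: [0.4835, -0.2197, 0.1753]
tool_rot: [0.662, 0.75, 0.0, 0.001]
wrist_force: [-0.7, -0.5, -0.4]
width: 0.487
finger_force: 12.0
top tray 0.71 [233.5, 216.0] [0.51516874 0.20443801 0.        ]
top full_roll_center 0.7 [252.6, 357.6] [ 0.46979001 -0.09742252  0.044     ]
scene tray 0.72 [233.5, 226.3] [0.51690755 0.20390702 0.        ]
scene full_roll_center 0.55 [303.2, 331.7] [ 0.46889482 -0.09035362  0.044     ]
t 6.9 pos [ 0.4828 -0.2194  0.1738] yaw_y 7.2 units [2.083 0.444 0.   ]
```

View pics/s2.png

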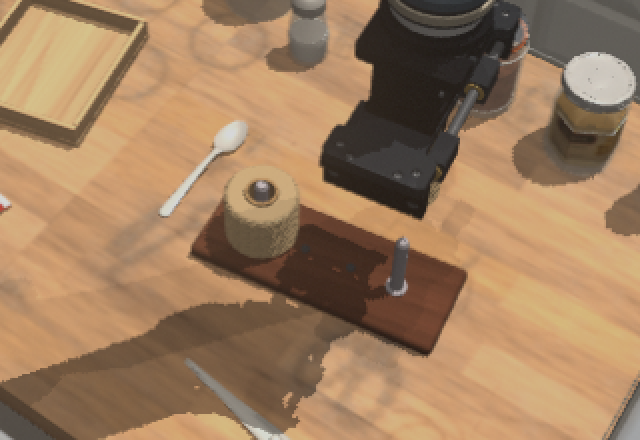

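The spindle is bare, at (400,265) in the crop, and the full roll is still on its own. Carry to the tray.

```bash
python3 -m handwheel '[[[0.15,0.03,0,0],[0.3,0.06,0,0],[0.45,0.1,0,0],[0.6,0.13,0,0],[0.75,0.16,0,0],[0.9,0.19,0,0],[1,0.21,0,0],[1,0.21,0,0]]]' >/dev/null; python3 -m handwheel '[[[0.15,0.03,0,0],[0.3,0.06,0,0],[0.45,0.1,0,0],[0.6,0.13,0,0],[0.75,0.16,0,0],[0.9,0.19,0,0],[1,0.21,0,0],[1,0.21,0,0],[1,0.21,0,0]]]'
python3 - <<'E'
from h import *
im=robot.read_camera("scene"); cv2.imwrite("pics/s3.png",im[100:320,100:420][:,:,::-1].repeat(2,0).repeat(2,1))
for m in robot.mark_of("scene","tray")[:2]: print(m["score"],m["position"],atz("scene",m["position"],0))
im=robot.read_camera("wrist"); cv2.imwrite("pics/w3.png",im[:,:,::-1])
for m in robot.mark_of("wrist","tray")[:2]: print(m["score"],m["position"],atz("wrist",m["position"],0))
go(.516,.204,.027)
E
```

```text
time_s: 8.6
tool_pos: [0.5168, 0.186, 0.1742]
tool_rot: [0.662, 0.749, -0.001, 0.0]
wrist_force: [0.4, -0.7, -0.9]
width: 0.489
finger_force: 12.0
0.97 [234.2, 225.4] [0.51439742 0.20415246 0.        ]
0.52 [303.4, 331.2] [ 0.49431596 -0.07151966  0.        ]
0.97 [196.7, 320.8] [0.5141946  0.20248724 0.        ]
t 8.8 pos [0.5169 0.1858 0.1746] yaw_y 7.0 units [0.091 0.007 0.738]
```

View pics/s3.png

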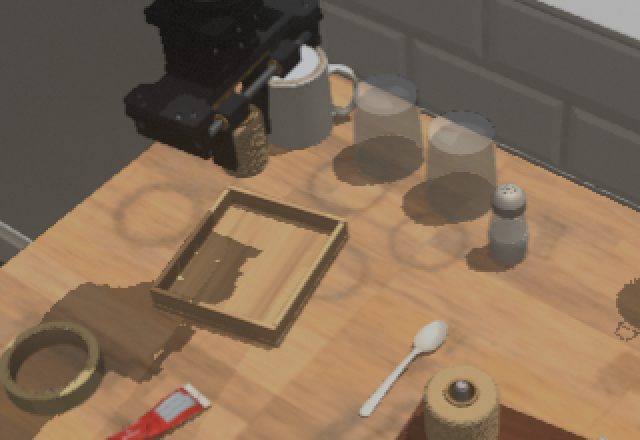

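View pics/w3.png

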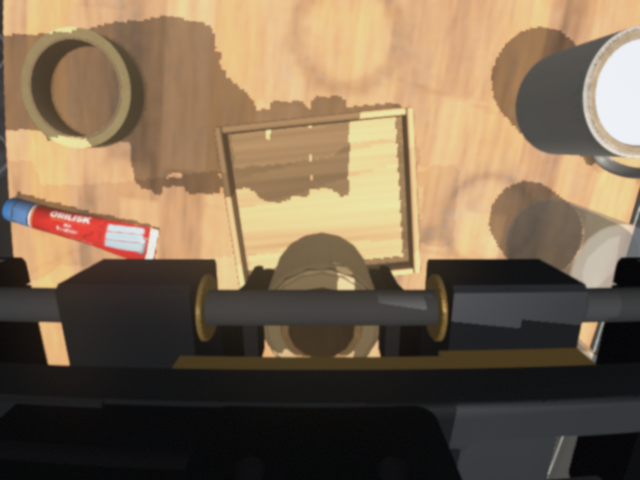

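The roll is held upright; the tray is clear at (320,197) in the wrist view, long side along the closing line. Centre and lower.

```bash
python3 -m handwheel '[[[0.09,0,0,0],[0.09,0,0.1,0],[0.09,0,0.25,0],[0.09,0,0.4,0],[0.09,0,0.5,0],[0.09,0,0.6,0],[0.09,0,0.66,0],[0.09,0,0.7,0],[0.09,0,0.71,0],[0.09,0,0.71,0]]]'
python3 -m handwheel '[[[0,0,0.01,0],[0,0,0.015,0],[0,0,0.02,0],[0,0,0.025,0],[0,0,0.025,0]]]'
```

```text
time_s: 9.8
tool_pos: [0.5149, 0.2055, 0.0329]
tool_rot: [0.662, 0.75, 0.0, 0.0]
wrist_force: [0.5, 0.6, -0.2]
width: 0.49
finger_force: 12.0
time_s: 10.3
tool_pos: [0.5144, 0.2056, 0.0275]
tool_rot: [0.662, 0.75, 0.0, -0.0]
wrist_force: [-0.0, 0.4, -0.4]
width: 0.492
finger_force: 12.0
```

```bash
python3 -m handwheel '[[[0,0,0.005,0],[0,0,0.005,0],[0,0,0.005,0]]]' | grep -E "pos|wrist"; python3 -m handwheel '[[[0,0,0.005,0],[0,0,0.005,0],[0,0,0.005,0]]]'| grep -E "pos|wrist"
```

```text
tool_pos: [0.5146, 0.2057, 0.0266]
wrist_force: [0.5, 0.2, 0.6]
tool_pos: [0.5146, 0.2057, 0.0266]
wrist_force: [-1.7, -0.9, 8.1]
```

Contact (8 N). Release gently, then rise.

```bash
python3 -m handwheel '[[[0,0,0,0],[0,0,0,0],[0,0,0,0],[0,0,0,0],[0,0,0,0],[0,0,0,0],[0,0,0,0],[0,0,0,0]]]' -0.6
python3 -m handwheel '[[[0,0,-0.05,0],[0,0,-0.12,0],[0,0,-0.2,0],[0,0,-0.3,0],[0,0,-0.45,0],[0,0,-0.6,0],[0,0,-0.75,0],[0,0,-0.75,0]]]'
python3 -m handwheel '[[[-0.2,0,0,0],[-0.4,0,0,0],[-0.6,0,0,0],[-0.6,0,0,0],[-0.6,0,0,0]]]'
python3 - <<'E'
from h import *
im=robot.read_camera("scene"); cv2.imwrite("pics/s4.png",im[100:400,100:480][:,:,::-1].repeat(2,0).repeat(2,1))
for n in ["slim_roll_center","tray"]:
  for m in robot.mark_of("scene",n)[:1]: print(n,m["score"],m["position"],atz("scene",m["position"],.036 if n[0]=="s" else 0))
E
```

```text
time_s: 11.7
tool_pos: [0.5145, 0.2056, 0.0255]
tool_rot: [0.662, 0.75, 0.0, -0.0]
wrist_force: [0.3, -0.1, 0.8]
width: 0.802
finger_force: 0.0
time_s: 12.5
tool_pos: [0.5175, 0.2064, 0.1811]
tool_rot: [0.662, 0.75, 0.005, 0.002]
wrist_force: [0.7, -1.1, 0.5]
width: 0.798
finger_force: 0.0
time_s: 13.0
tool_pos: [0.5293, 0.0856, 0.1759]
tool_rot: [0.663, 0.749, 0.0, -0.0]
wrist_force: [-0.3, -0.5, 0.4]
width: 0.798
finger_force: 0.0
slim_roll_center 0.91 [221.7, 219.5] [0.51100963 0.2105572  0.036     ]
```

View pics/s4.png

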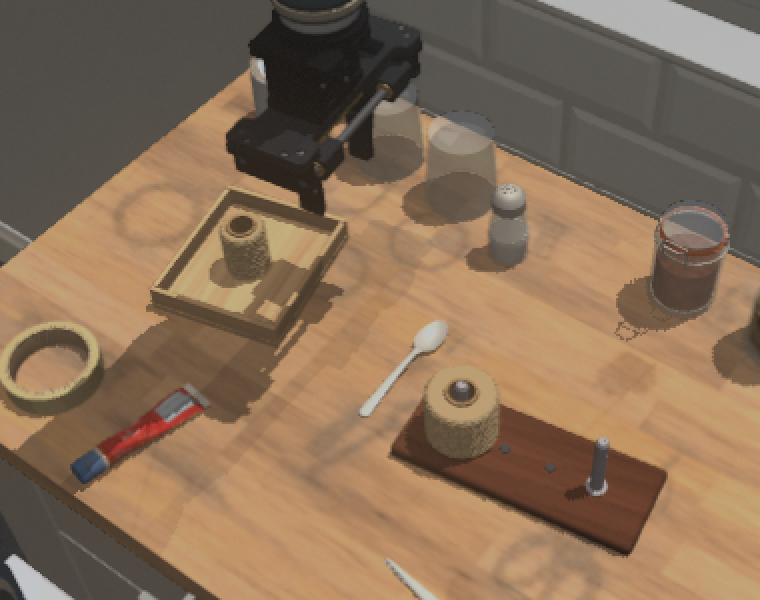

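The slim roll stands upright in the tray at (245,245), and the full roll is still on its spindle at (461,412). The gripper is clear of everything.

```bash
python3 -c "
from plant import robot
print(robot.job_done())"
```

```text
the job is handed in; nothing more can be done
None
```

The slim roll now stands upright in the tray, the full roll is untouched on its spindle, and I handed the job in at about 13 s; no verdict came back.

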